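Roll the focus-test drum onto the camera's focus band

ROBOT

A 7-joint arm with a two-finger parallel gripper is mounted at the origin on the work surface. World frame = base frame: x ahead of the robot, y to its left, z up, the work surface at z = 0. Lengths are in m, angles in rad, forces in N, time in s.
With the tool pointing down it reaches from about 0.35 to 0.9 m from the base axis. Payload 8.1 kg.
Tool frame: the origin (TCP) lies between the finger pads; the fingertips stand 8 mm ahead of it and the grasp point (between the pads) lies 11 mm behind it; x points along the fingers, y is the direction in which the jaws open and shut, and the axes are right-handed (so a half turn about x gives the same grasp; the last joint's range is limited). The gripper opens to 85 mm and grips with 20 to 120 N. Pads are 22 mm wide; open, the fingers measure 114 mm over their backs; the gripper's body (76 mm by 85 mm) begins 54 mm behind the grasp point. The pads swing forward as they close: fully open they stand 13 mm farther back than shut.
Start: joints at [1.16, 0.434, 0.025, 1.573, -0.012, 1.134, -0.075], TCP at [0.189, -0.596, 0.239] pointing down, gripper open.
Joint ranges: [-2.62, 2.62], [-0.44, 2.09], [-1.27, 1.32], [0.08, 2.57], [-1.32, 4.46], [0.12, 2], [-2.74, 2.74]. Speed limits (rad/s): [2.22, 2.22, 3.01, 3.01, 3.14, 3.14, 3.14].

INTERFACE

Orientations are given as a rotation vector (axis times angle).
In Python, from cell import status, grab_frame, camera_info, ticket gives the robot as it stands.
- The arm moves only by the tool apply_moves, never from a script. Its argument "targets" is a list of rows, each a list of 5 numbers: the opening in per cent of the stroke, from 0 (shut) to 100 (fully open), then the shift along the tool's x, y, z in units of 1 m (1.0 is 1 m), then the turn about the tool's x in units of 60 degrees (1.0 is 60 degrees). In form: [[hand, tx, ty, tz, turn], ...]. A call has exactly 5 rows; each row shifts and turns the commanded pose from where the row before left it, along the tool's axes as they then stand; what a row does not reach is not made up. A row lasts 1/10 s, in which the tool goes at most 50 mm and 8.59 degrees, less where a joint would pass 70% of its speed; a pose out of reach is approached as far as the arm can. A call with a number of a shift or a turn outside -1 to 1 is refused whole. A call with a gripper value outside its range is refused whole. The fingers move at their own pace and stop on an object; "newtons" is the grip in N (left out, the last holds). Time passes only in rows, so rows that do not move let the fingers close, or fill a call up. It gives the time, the measured TCP pose, the force and the opening at its end, in the units of the state.
- status.get_state(): the state, without advancing time (a new reading comes with each control period).
- grab_frame(name): name is "scene" or "top"; returns (picture, depth): 480x640x3 uint8, blue, green, red; 480x640 float32, m along the optical axis (not along the pixel's ray), 0 where there is no reading.
- camera_info(name): a dict with "fx", "fy", "cx", "cy" (pixels), "distortion" ([k1, k2, p1, p2, k3] as OpenCV has them; the pictures are not rectified), "extrinsics" (4x4, takes a point from world to camera coordinates). Camera axes: x right, y down, z forward; pixel columns grow to the right and rows downward; lengths in m; the calibration is good to about 2 mm. A picture is of the moment at which its call begins. camera_info takes no time and is no camera call.
- ticket.sign_off(): hands the job in, once; it reports no verdict.
The state is a dict: "t": time; "joint_positions": joint angles; "joint_velocities": joint speeds; "joint_torque": joint torques, N m; "eef_pos": TCP position; "tool_rot": TCP orientation; "ft_force": force on the tool from outside, world axes, zero at the start; "wrist_torque": the same for the moment, N m; "opening": finger opening in m.
Only numpy, scipy, OpenCV 4.12 (cv2) and the standard library are available. Lean on these libraries where they do the work, as an engineer would, in place of code of your own. Each camera call takes 0.05 s, during which the arm holds its last target.

TASK

Press a fingertip on the top of the striped test drum and roll it along the blue pad, never pushing it from low down on its side, until it rests on the yellow band in front of the small camera, lying along the band with the band showing at both its ends. Only roll it: do not lift it or just slide it. Leave the bottles and the other things on the table where they are.

Things in the scene. Friction and masses are not known exactly. Their poses are not given: they have to be found in the camera images.
- drum: test drum: black cylinder with white lengthwise stripes, 62 mm in diameter, 90 mm long, 0.36 to 0.6 kg, lying on the blue pad, nearly parallel to the yellow band and 100 to 210 mm to its left or right. Origin at its centre, 37 mm above the table; its top is 68 mm above the table. Its x axis runs along the cylinder; y and z turn as it rolls. Rolled by the top, it goes half as far as the fingertip
- band: yellow band painted across the blue pad, 24 mm wide, 160 mm long. Origin at its middle, on the pad's face (6 mm above the table); x along the band, away from the robot, y across it, z up. A small white camera on a stand is fixed at its far end: 125 to 210 mm from the band's middle along x, 90 mm wide in y at its foot, its top 95 mm above the table
- pad: blue pad fixed on the table, 200 mm (x) by 420 mm (y), 6 mm thick; origin at the centre of its underside; the drum rolls along its y axis, either way. It is slightly soft: let go at 0.1 m/s, the drum stops by itself within about 15 mm and stays. A fingertip pressed on the drum's top with 2 to 15 N moves it without slipping
- drops_a: dropper bottle with a red cap, 28 mm across, 65 mm tall, standing on a corner of the pad; origin at the centre of its underside
- drops_b: dropper bottle with a green cap, 28 mm across, 65 mm tall, standing on a corner of the pad; origin at the centre of its underside
- jar: clear jar with a blue lid, 60 mm across, 70 mm tall, standing left of the pad; origin at the centre of its underside
- penlight: metal pocket torch, 140 mm long, 14 mm thick, lying right of the pad; origin under its middle
- occluder: flat black paddle (64 mm disc on a 130 mm handle), lying left of the pad; origin under the middle of its handle
- beaker: white cup, 72 mm across, 85 mm tall, standing right of the pad; origin at the centre of its underside
There are look-alikes about, which are no part of the job. Leave any turquoise look-alike of the drum alone.

How it is judged:
By the outcome, as a careful person would: the job done as asked, in the order asked, and still so for the second after the job is handed in, with the robot touching nothing.
It also fails if it takes over 58 s, if anything falls off the work surface, if the arm or the gripper's body presses on something with over 40 N, if the wrist force passes 120 N, or if a joint passes its speed limit or range.

## Working session

There is one attempt and no reset: what is moved stays moved. The work goes in short steps, Python scripts to look and compute and a tool call to move; the robot and the scene stay as the last step left them, time stands still between calls to the robot, and variables do not carry over. Pictures are saved under pics/ and viewed, and the job is handed in when it is done.

Besides the shell and the picture viewer there is one more tool, called after "Request:" as name([rows], argument=value, ...), one row to a line, values as JSON. apply_moves: Moves the arm, as the interface text tells. Its arguments: {"type":"object","properties":{"targets":{"type":"array","items":{"type":"array","items":{"type":"number"}}},"newtons":{"type":"number"}},"required":["targets"]}

```bash
mkdir -p pics; ls
python3 - <<'E'
from cell import status, grab_frame, camera_info
import cv2,numpy as np
for n in("scene","top"):
    p,d=grab_frame(n); cv2.imwrite(f"pics/{n}0.png",p); np.save(f"{n}0.npy",d)
    c=camera_info(n); print(n,{k:(np.round(v,4).tolist() if not np.isscalar(v) else v) for k,v in c.items()})
s=status.get_state()
for k,v in s.items(): print(k,np.round(v,4).tolist())
E
```

```text
pics
scene {'fx': 479.3968144329606, 'fy': 479.3968144329606, 'cx': 319.4439531092824, 'cy': 246.24405396222267, 'distortion': [-0.1022, 0.0, 0.0, 0.0, 0.0], 'extrinsics': [[-0.8426, 0.5384, 0.0065, 0.4508], [0.3088, 0.4931, -0.8133, -0.1103], [-0.4411, -0.6833, -0.5818, 1.3268], [0.0, 0.0, 0.0, 1.0]]}
top {'fx': 594.7947779628821, 'fy': 594.7947779628821, 'cx': 309.8640803376753, 'cy': 239.27767458791368, 'distortion': [0.0046, 0.0, 0.0, 0.0, 0.0], 'extrinsics': [[-0.0252, -0.9997, 0.0008, -0.0065], [-0.9953, 0.025, -0.0941, 0.545], [0.094, -0.0032, -0.9956, 1.4225], [0.0, 0.0, 0.0, 1.0]]}
t 0.1
joint_positions [1.1604, 0.4351, 0.025, 1.574, -0.0116, 1.134, -0.0751]
joint_velocities [-0.0022, -0.0015, 0.0024, -0.003, -0.0005, 0.0007, -0.0006]
joint_torque [0.0046, -67.1756, 1.0293, -31.6902, 0.0159, 0.0073, 0.0]
eef_pos [0.1892, -0.5952, 0.2386]
tool_rot [2.0558, 0.3203, -2.0565]
ft_force [0.068, 0.6072, 0.2234]
wrist_torque [0.0257, 0.0288, -0.0259]
opening 0.0853
```

View pics/scene0.png

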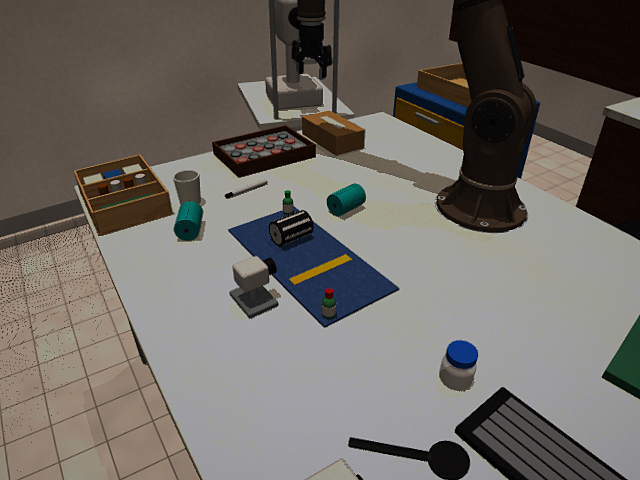

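View pics/top0.png

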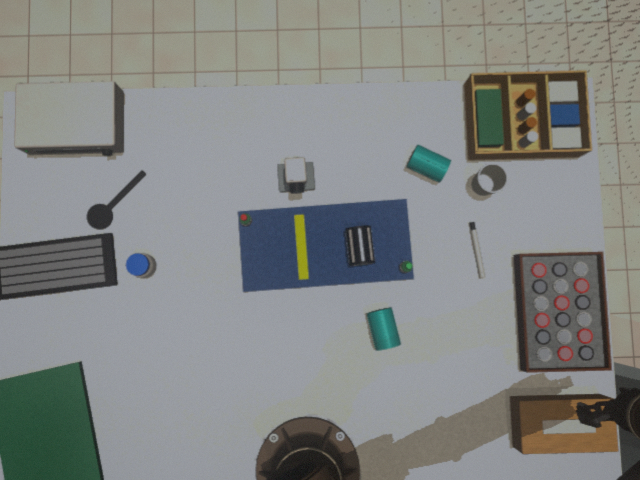

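The top view shows the striped black drum at about (360,245), right of the yellow band at (302,247). Two turquoise look-alikes lie off the pad, at (428,163) and (384,328). The camera is at (295,173), the red bottle at (246,218) and the green bottle at (407,267). In the scene view the drum is at (291,228) and the turquoise ones are at (346,198) and (188,220). I choose the striped black one on the pad.

```bash
cat > h.py <<'E'
from cell import status, grab_frame, camera_info
import cv2,numpy as np
from scipy.spatial.transform import Rotation as R
def cast(n,uv,z):
    c=camera_info(n);K=np.array([[c['fx'],0,c['cx']],[0,c['fy'],c['cy']],[0,0,1]])
    E=np.array(c['extrinsics']);r=E[:3,:3];o=-r.T@E[:3,3]
    q=cv2.undistortPoints(np.float64(uv).reshape(-1,1,2),K,np.float64(c['distortion'])).reshape(-1,2)
    d=np.c_[q,np.ones(len(q))]@r
    return o+d*((z-o[2])/d[:,2])[:,None]
def axis(P):
    P=np.float64(P)[:,:2]; 
    (c,s,a)=cv2.minAreaRect(np.float32(P*1000)); return np.array(c)/1000,s,a
def big(m):
    cs,_=cv2.findContours(m.astype(np.uint8),cv2.RETR_EXTERNAL,cv2.CHAIN_APPROX_NONE)
    return max(cs,key=cv2.contourArea)
def look(tag):
    p,_=grab_frame("top"); cv2.imwrite(f"pics/{tag}.png",cv2.resize(p[180:320,200:440],None,fx=3.3,fy=3.3))
    return p
def find(p):
    h=cv2.cvtColor(p,cv2.COLOR_BGR2HSV);H,S,V=[h[...,i].astype(int) for i in range(3)]
    roi=np.zeros(H.shape,bool);roi[195:300,232:420]=1
    out={}
    y=big(roi&(H>20)&(H<38)&(S>120)&(V>90))
    out['band']=axis(cast("top",y.reshape(-1,2),.006))
    blue=roi&(H>100)&(H<125)&(S>90)
    out['pad']=axis(cast("top",cv2.convexHull(big(blue)).reshape(-1,2),.006))
    w=(roi&(S<60)&(V>90)).astype(np.uint8)
    cs,_=cv2.findContours(w,cv2.RETR_EXTERNAL,cv2.CHAIN_APPROX_NONE)
    out['stripes']=[(cv2.minAreaRect(c),axis(cast("top",c.reshape(-1,2),.066))) for c in cs if cv2.contourArea(c)>30]
    return out
E
python3 - <<'E'
from h import *
p=look("top1"); o=find(p)
for k,v in o.items(): print(k,v)
for n,uv,z in (("red",[246,218],.06),("green",[407,267],.06),("cambody",[[285,158],[305,158],[304,182],[285,182],[290,192],[302,192]],.08)):
    print(n,cast(n="top",uv=uv,z=z).round(3).tolist())
crop=cv2.imread("pics/scene0.png")
E
```

```text
band (array([0.52955865, 0.00216287]), (157.62750244140625, 23.89177131652832), 2.9017560482025146)
pad (array([ 0.53269043, -0.05754146]), (195.8030548095703, 415.6126708984375), 2.8959169387817383)
stripes [(((325.5, 247.0), (104.0, 187.0), 90.0), (array([ 0.52258685, -0.05696646]), (445.6573486328125, 246.64224243164062), 88.55902862548828))]
red [[0.596, 0.131, 0.06]]
green [[0.47, -0.248, 0.06]]
cambody [[0.735, 0.034, 0.08], [0.734, -0.013, 0.08], [0.676, -0.01, 0.08], [0.677, 0.035, 0.08], [0.653, 0.024, 0.08], [0.652, -0.004, 0.08]]
```

View pics/top1.png

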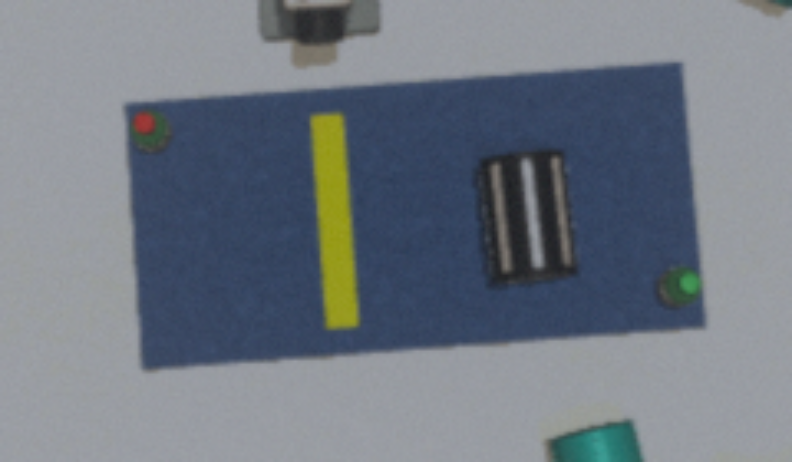

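```bash
cat >> h.py <<'E'
BX=np.array([np.cos(np.radians(2.9)),np.sin(np.radians(2.9))]);BY=np.array([-BX[1],BX[0]]);B0=np.array([.5296,.0022])
def drum(p,u0=240,u1=398,z=.040,dbg=None):
    # silhouette: not blue, not yellow inside pad interior
    h=cv2.cvtColor(p,cv2.COLOR_BGR2HSV);H,S,V=[h[...,i].astype(int) for i in range(3)]
    roi=np.zeros(H.shape,bool);roi[208:283,u0:u1]=1
    m=roi&~((H>100)&(H<125)&(S>75)&(V>62))&~((H>20)&(H<38)&(S>120))
    m=cv2.morphologyEx(m.astype(np.uint8),cv2.MORPH_OPEN,np.ones((3,3)))
    m=cv2.morphologyEx(m,cv2.MORPH_CLOSE,np.ones((7,7)))
    c=big(m)
    if dbg:
        q=p.copy();cv2.drawContours(q,[c],-1,(0,0,255),1);cv2.imwrite(f"pics/{dbg}.png",cv2.resize(q[180:320,200:440],None,fx=3.3,fy=3.3))
    r=axis(cast("top",c.reshape(-1,2),z))
    return cv2.boundingRect(c),r,((r[0]-B0)@BX,(r[0]-B0)@BY)
E
python3 - <<'E'
from h import *
p=cv2.imread("pics/top0.png")
print(drum(p,u0=325,dbg="drum1"))
d=np.load("top0.npy")
# depth cross-check
c=camera_info("top");E=np.array(c['extrinsics'])
v,u=np.mgrid[215:280,335:390];u=u.ravel();v=v.ravel();zz=d[v,u]
K=np.array([[c['fx'],0,c['cx']],[0,c['fy'],c['cy']],[0,0,1]])
q=cv2.undistortPoints(np.float64(np.c_[u,v]).reshape(-1,1,2),K,np.float64(c['distortion'])).reshape(-1,2)
X=(np.c_[q,np.ones(len(q))]*zz[:,None]-E[:3,3])@E[:3,:3]
for t in(.03,.045,.06):
    P=X[X[:,2]>t]; print(t,len(P),axis(P), P[:,2].max(), P.mean(0))
s=status.get_state();print(R.from_rotvec(s['tool_rot']).as_matrix().round(3))
E
```

```text
((344, 225, 31, 41), (array([ 0.52562317, -0.13868317]), (94.92352294921875, 66.25450897216797), 5.724071502685547), (np.float64(-0.011099431755317354), np.float64(-0.14050154591360894)))
0.03 1022 (array([ 0.4777999 , -0.11196048]), (98.49793243408203, 215.89231872558594), 60.27833557128906) 1.4674477082505406 [ 0.52243899 -0.13537974  0.08104003]
0.045 962 (array([ 0.47679266, -0.11069028]), (96.15127563476562, 213.40029907226562), 59.97208786010742) 1.4674477082505406 [ 0.52244424 -0.13573492  0.0835543 ]
0.06 697 (array([ 0.47601953, -0.10641096]), (84.78290557861328, 209.75416564941406), 58.67340087890625) 1.4674477082505406 [ 0.52262169 -0.13603792  0.09465534]
[[-0.     0.303 -0.953]
 [ 0.001 -0.953 -0.303]
 [-1.    -0.001  0.   ]]
```

View pics/drum1.png

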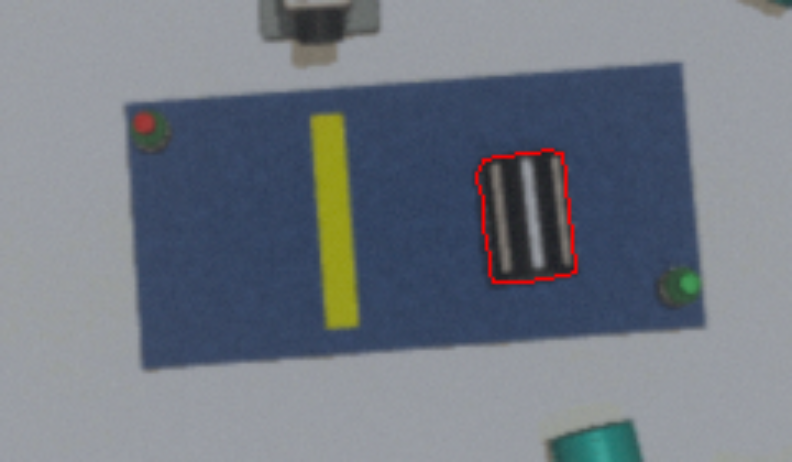

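```bash
cat >> h.py <<'E'
def cloud(d,u0,u1,v0=205,v1=290):
    c=camera_info("top");E=np.array(c['extrinsics'])
    d=cv2.medianBlur(d.astype(np.float32),3)
    v,u=np.mgrid[v0:v1,u0:u1];u=u.ravel();v=v.ravel();zz=d[v,u]
    K=np.array([[c['fx'],0,c['cx']],[0,c['fy'],c['cy']],[0,0,1]])
    q=cv2.undistortPoints(np.float64(np.c_[u,v]).reshape(-1,1,2),K,np.float64(c['distortion'])).reshape(-1,2)
    X=(np.c_[q,np.ones(len(q))]*zz[:,None]-E[:3,3])@E[:3,:3]
    return X[zz>.5]
def drumd(d,u0,u1):
    X=cloud(d,u0,u1);P=X[(X[:,2]>.035)&(X[:,2]<.085)]
    c,s,a=axis(P);m=np.median(P,0)
    return c.round(4),np.round(s,1),round(a,2),len(P),np.percentile(P[:,2],[50,90,98]).round(4),P.mean(0).round(4)
E
python3 - <<'E'
from h import *
p=cv2.imread("pics/top0.png");d=np.load("top0.npy")
print(drumd(d,335,392))
h=cv2.cvtColor(p,cv2.COLOR_BGR2HSV)
m=np.zeros(h.shape[:2],np.uint8);m[222:270,340:380]=(h[222:270,340:380,2]>105)
cs,_=cv2.findContours(m,cv2.RETR_EXTERNAL,cv2.CHAIN_APPROX_NONE)
for c in cs:
    if len(c)>30: print(axis(cast("top",c.reshape(-1,2),.066)))
X=cloud(d,215,420,190,300)
print("pad z",np.median(X[(abs(X[:,0]-.53)<.07)&(abs(X[:,1]-.08)<.03),2]))
E
```

```text
(array([ 0.5253, -0.1391]), array([91.4, 62.9]), 4.7, 1004, array([0.0644, 0.0691, 0.0706]), array([ 0.5241, -0.137 ,  0.0617]))
(array([ 0.52363641, -0.11763869]), (73.8393783569336, 3.140016794204712), 4.508178234100342)
(array([ 0.52850391, -0.1605658 ]), (71.51292419433594, 3.3184454441070557), 4.700163841247559)
(array([ 0.52665637, -0.14046785]), (76.46581268310547, 7.8370466232299805), 4.429534912109375)
pad z 0.006607449726498698
```

Request:
apply_moves([
  [0,0,0,0,0.11],
  [0,0,0,0,0.11],
  [0,0,-0.02,-0.02,0],
  [0,0,-0.02,-0.02,0],
  [0,0,-0.03,-0.026,0],
], newtons=20)

```text
t: 0.65
eef_pos: [0.2492, -0.5209, 0.2389]
tool_rot: [2.182, 0.081, -2.184]
ft_force: [0.6, 0.2, -0.7]
opening: 0.0122
```

Request:
apply_moves([
  [0,0,-0.03,-0.026,0],
  [0,0,-0.03,-0.026,0],
  [0,0,-0.03,-0.026,0],
  [0,0,-0.03,-0.026,0],
  [0,0,-0.03,-0.026,0],
])

```text
t: 1.15
eef_pos: [0.3684, -0.3596, 0.2392]
tool_rot: [2.182, 0.084, -2.182]
ft_force: [0.8, -0.6, 0.7]
opening: 0.0001
```

```bash
cat >> h.py <<'E'
def st():
    s=status.get_state();M=R.from_rotvec(s['tool_rot']).as_matrix()
    print("t",round(s['t'],2),"p",np.round(s['eef_pos'],4),"ft",np.round(s['ft_force'],2),"open",round(s['opening'],4),"ydir",np.round(M[:,1],3),"xdir",np.round(M[:,0],3))
    return s,M
def to(x,y,z):
    s,M=st();print("tool shift",(M.T@(np.array([x,y,z])-s['eef_pos'])).round(4))
E
python3 -c "
from h import *
to(.526,-.150,.13)"
```

```text
t 1.15 p [ 0.3684 -0.3596  0.2392] ft [ 0.76 -0.57  0.71] open 0.0001 ydir [ 0.077 -0.997 -0.   ] xdir [-0.  0. -1.]
tool shift [ 0.1092 -0.1968 -0.1734]
```

Request:
apply_moves([
  [0,0,-0.033,-0.029,0],
  [0,0,-0.033,-0.029,0],
  [0,0,-0.033,-0.029,0],
  [0,0.01,-0.033,-0.029,0],
  [0,0.02,-0.033,-0.029,0],
])

```text
t: 1.65
eef_pos: [0.5013, -0.1842, 0.2102]
tool_rot: [2.185, 0.083, -2.178]
ft_force: [1.1, -0.9, -1.1]
opening: 0.0001
```

Request:
apply_moves([
  [0,0.02,-0.02,-0.018,0],
  [0,0.03,-0.006,-0.005,0],
  [0,0.02,0,0,0],
  [0,0,0,0,0],
  [0,0,0,0,0],
])

```text
t: 2.15
eef_pos: [0.5204, -0.158, 0.1395]
tool_rot: [2.181, 0.084, -2.183]
ft_force: [-0.2, 0.7, -0.2]
opening: 0.0
```

```bash
python3 -c "
from h import *
to(.526,-.150,.09)"
```

```text
t 2.15 p [ 0.5204 -0.158   0.1395] ft [-0.23  0.71 -0.22] open 0.0 ydir [ 0.077 -0.997 -0.   ] xdir [-0.001  0.    -1.   ]
tool shift [ 0.0495 -0.0075 -0.0063]
```

Request:
apply_moves([
  [0,0.02,-0.0075,-0.006,0],
  [0,0.02,0,0,0],
  [0,0.016,0,0,0],
  [0,0,0,0,0],
  [0,0,0,0,0],
])

```text
t: 2.65
eef_pos: [0.5265, -0.1503, 0.0846]
tool_rot: [2.184, 0.083, -2.181]
ft_force: [0.3, 0.2, 0.3]
opening: 0.0003
```

Request:
apply_moves([
  [0,0.003,0,0,0],
  [0,0.002,0,0,0],
  [0,0.001,0,0,0],
  [0,0,0,0,0],
  [0,0,0,0,0],
])

```text
t: 3.15
eef_pos: [0.5259, -0.1498, 0.0774]
tool_rot: [2.182, 0.084, -2.182]
ft_force: [0.0, 0.5, -0.6]
opening: 0.0002
```

```bash
python3 -c "
from h import *
st();p,d=grab_frame('scene');cv2.imwrite('pics/s2.png',cv2.resize(p[120:360,200:440],(600,600)))"
```

```text
t 3.15 p [ 0.5259 -0.1498  0.0774] ft [ 0.04  0.5  -0.63] open 0.0002 ydir [ 0.077 -0.997  0.   ] xdir [ 0. -0. -1.]
```

View pics/s2.png

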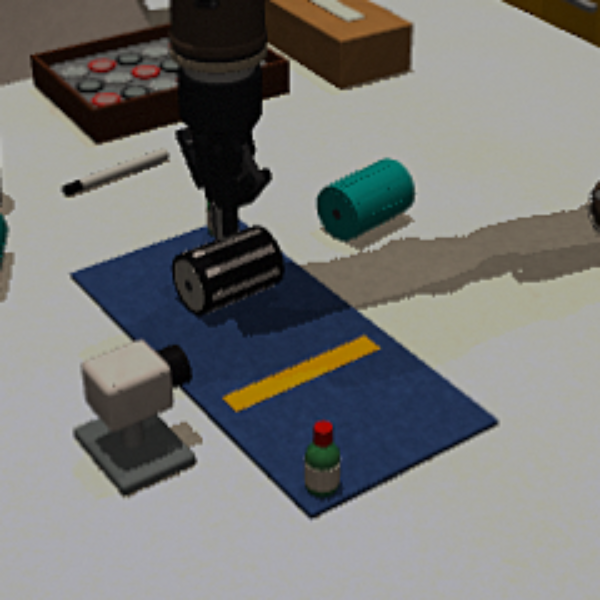

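The shut fingertips hover just behind the drum's top line (crop pixel (222,232)), with no contact yet. I'll shift forward a few mm and then press.

Request:
apply_moves([
  [0,0,-0.005,0,0],
  [0,0.001,0,0,0],
  [0,0.001,0,0,0],
  [0,0,0,0,0],
  [0,0,0,0,0],
])

```text
t: 3.7
eef_pos: [0.5258, -0.145, 0.076]
tool_rot: [2.182, 0.084, -2.181]
ft_force: [-2.8, 0.7, 8.5]
opening: 0.0003
```

Request:
apply_moves([
  [0,0,-0.003,0,0],
  [0,0,-0.006,0,0],
  [0,0,-0.006,0,0],
  [0,0,-0.006,0,0],
  [0,0,-0.006,0,0],
])

```text
t: 4.2
eef_pos: [0.5235, -0.1178, 0.0758]
tool_rot: [2.182, 0.084, -2.181]
ft_force: [-1.1, -0.3, 4.2]
opening: 0.0
```

```bash
python3 -c "
from h import *
st();p,d=grab_frame('scene');cv2.imwrite('pics/s3.png',cv2.resize(p[120:360,200:440],(600,600)))
p,d=grab_frame('top');cv2.imwrite('pics/t3.png',cv2.resize(p[180:320,200:440],None,fx=3.3,fy=3.3))"
```

```text
t 4.2 p [ 0.5235 -0.1178  0.0758] ft [-1.12 -0.25  4.25] open 0.0 ydir [ 0.077 -0.997  0.   ] xdir [ 0. -0. -1.]
```

View pics/s3.png

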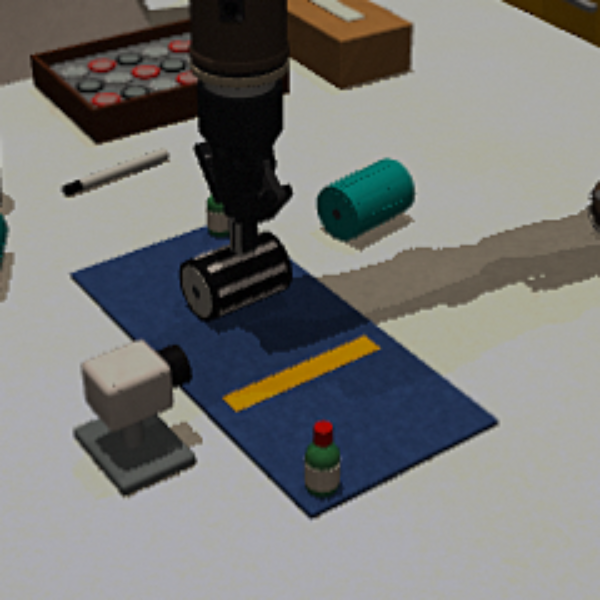

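View pics/t3.png

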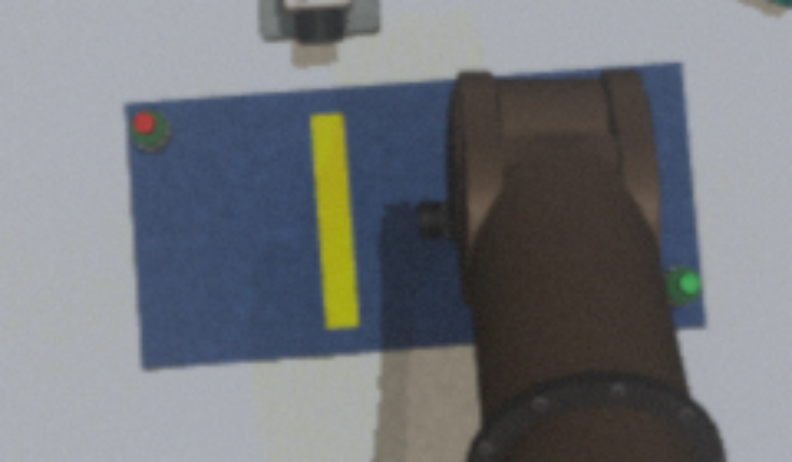

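The drum rolled forward about 13 mm without slipping, and the finger is still on its top (crop (240,240)). I'll continue this stroke, then lift and step back.

Request:
apply_moves([
  [0,0,-0.005,0,0],
  [0,0,-0.003,0,0],
  [0,-0.008,0,0,0],
  [0,-0.008,0.01,0,0],
  [0,0,0.014,0,0],
])

```text
t: 4.8
eef_pos: [0.5257, -0.1346, 0.0928]
tool_rot: [2.184, 0.085, -2.179]
ft_force: [-0.0, -0.6, 0.1]
opening: 0.0002
```

```bash
cat >> h.py <<'E'
def sdrum(tag=None):
    """drum from scene depth: points above pad in band frame"""
    p,d=grab_frame("scene");
    if tag: cv2.imwrite(f'pics/{tag}.png',cv2.resize(p[120:360,200:440],(600,600)))
    c=camera_info("scene");E=np.array(c['extrinsics'])
    d=cv2.medianBlur(d.astype(np.float32),3)
    v,u=np.mgrid[150:330,220:410];u=u.ravel();v=v.ravel();zz=d[v,u]
    K=np.array([[c['fx'],0,c['cx']],[0,c['fy'],c['cy']],[0,0,1]])
    q=cv2.undistortPoints(np.float64(np.c_[u,v]).reshape(-1,1,2),K,np.float64(c['distortion'])).reshape(-1,2)
    X=(np.c_[q,np.ones(len(q))]*zz[:,None]-E[:3,3])@E[:3,:3]
    X=X[zz>.5]
    a=(X[:,:2]-B0)@BX;b=(X[:,:2]-B0)@BY
    k=(X[:,2]>.02)&(X[:,2]<.066)&(abs(a)<.07)&(b>-.20)&(b<.09)
    a,b,z=a[k],b[k],X[k,2]
    # fit cylinder radius .031, axis height .037 : b = b0 + s*a + sqrt(r^2-(z-h)^2) branches -> least squares
    from scipy.optimize import least_squares
    L=np.abs(a-np.median(a))<.035
    f=lambda t:np.hypot(b[L]-t[0]-t[1]*a[L],z[L]-.037)-.031
    r=least_squares(f,[np.median(b),0],loss='soft_l1',f_scale=.002)
    print("drum across",r.x[0].round(4),"tilt deg",np.degrees(np.arctan(-r.x[1])).round(2),"along ends",np.percentile(a,[1,99]).round(4),"n",L.sum(),"res",np.median(abs(r.fun)).round(4))
    return r.x[0]
E
python3 -c "
from h import *
st();sdrum('s4')"
```

```text
t 4.8 p [ 0.5257 -0.1346  0.0928] ft [-0.04 -0.6   0.07] open 0.0002 ydir [ 0.078 -0.997  0.001] xdir [ 0.002 -0.    -1.   ]
drum across -0.1232 tilt deg -1.21 along ends [-0.0533  0.038 ] n 741 res 0.001
```

View pics/s4.png

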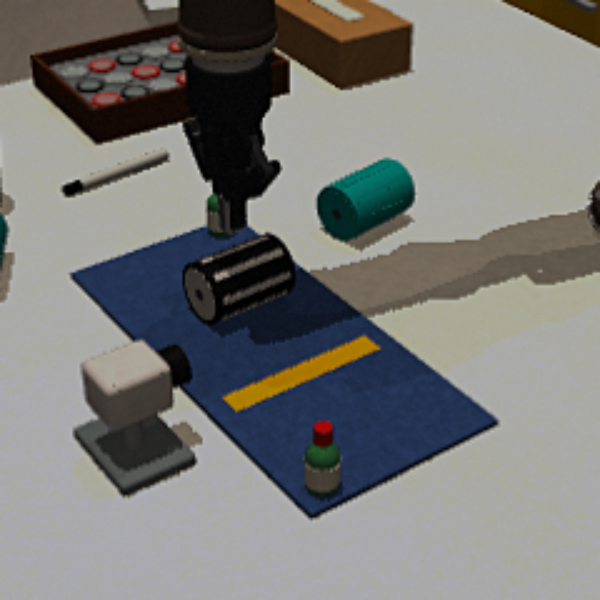

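Request:
apply_moves([
  [0,0.008,-0.002,0,0],
  [0,0.007,0,0,0],
  [0,0.001,0,0,0],
  [0,0.0003,0,0,0],
  [0,0,0,0,0],
])

```text
t: 5.35
eef_pos: [0.5244, -0.1321, 0.0753]
tool_rot: [2.181, 0.084, -2.182]
ft_force: [-3.7, -1.6, 15.5]
opening: -0.0003
```

Request:
apply_moves([
  [0,-0.0003,-0.003,0,0],
  [0,0,-0.007,0,0],
  [0,0,-0.008,0,0],
  [0,0,-0.008,0,0],
  [0,0,-0.008,0,0],
])

```text
t: 5.85
eef_pos: [0.5216, -0.0975, 0.0758]
tool_rot: [2.181, 0.084, -2.182]
ft_force: [-4.3, -0.8, 16.0]
opening: -0.0003
```

Request:
apply_moves([
  [0,0,-0.006,0,0],
  [0,0,-0.004,0,0],
  [0,-0.008,0,0,0],
  [0,-0.008,0.01,0,0],
  [0,0,0.012,0,0],
])

```text
t: 6.35
eef_pos: [0.5236, -0.1107, 0.0922]
tool_rot: [2.183, 0.085, -2.18]
ft_force: [0.3, 0.1, -0.1]
opening: -0.0001
```

```bash
python3 -c "
from h import *
st();sdrum('s5')"
```

```text
t 6.35 p [ 0.5236 -0.1107  0.0922] ft [ 0.29  0.08 -0.08] open -0.0001 ydir [ 0.078 -0.997  0.   ] xdir [ 0.002 -0.    -1.   ]
drum across -0.0989 tilt deg -1.52 along ends [-0.0537  0.0374] n 736 res 0.001
```

Request:
apply_moves([
  [0,0.008,-0.002,0,0],
  [0,0.007,0,0,0],
  [0,0.0006,0,0,0],
  [0,0,0,0,0],
  [0,0,-0.002,0,0],
])

```text
t: 6.9
eef_pos: [0.5223, -0.1062, 0.0755]
tool_rot: [2.181, 0.084, -2.182]
ft_force: [-2.5, -0.9, 12.1]
opening: -0.0002
```

Request:
apply_moves([
  [0,0,-0.006,0,0],
  [0,0,-0.008,0,0],
  [0,0,-0.008,0,0],
  [0,0,-0.008,0,0],
  [0,0,-0.008,0,0],
])

```text
t: 7.4
eef_pos: [0.5192, -0.0674, 0.0757]
tool_rot: [2.181, 0.085, -2.182]
ft_force: [-2.3, 0.5, 9.2]
opening: -0.0002
```

Request:
apply_moves([
  [0,0,-0.005,0,0],
  [0,-0.008,0,0,0],
  [0,-0.008,0.01,0,0],
  [0,0,0.012,0,0],
  [0,0,0,0,0],
])

```text
t: 7.9
eef_pos: [0.521, -0.0883, 0.0918]
tool_rot: [2.184, 0.079, -2.183]
ft_force: [0.3, -0.1, -0.2]
opening: 0.0004
```

```bash
python3 -c "
from h import *
st();sdrum('s6')"
```

```text
t 7.9 p [ 0.521  -0.0883  0.0918] ft [ 0.3  -0.09 -0.23] open 0.0004 ydir [ 0.073 -0.997  0.002] xdir [ 0.001 -0.002 -1.   ]
drum across -0.0725 tilt deg -0.83 along ends [-0.055   0.0367] n 776 res 0.001
```

View pics/s6.png

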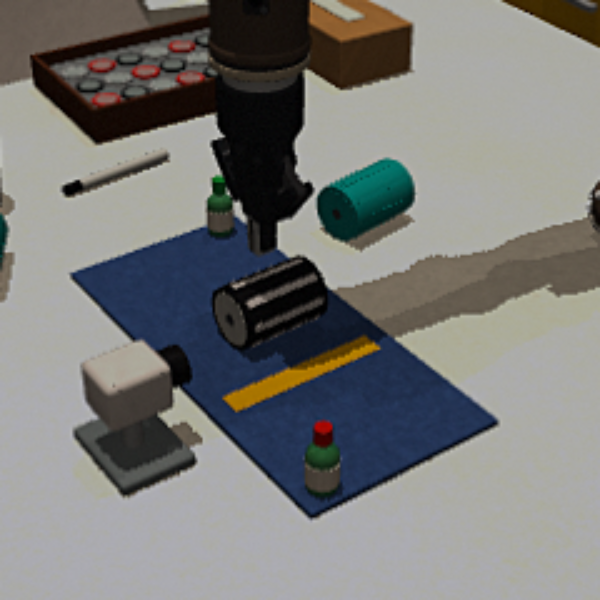

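The drum is now at crop (270,300), 72 mm short of the band and still parallel to it. I'll repeat the stroke.

Request:
apply_moves([
  [0,0.008,-0.006,0,0],
  [0,0.007,0,0,0],
  [0,0.0007,0,0,0],
  [0,0,0,0,0],
  [0,0,-0.002,0,0],
])

```text
t: 8.45
eef_pos: [0.5202, -0.0768, 0.0759]
tool_rot: [2.181, 0.085, -2.182]
ft_force: [-2.9, -0.5, 10.0]
opening: 0.0001
```

Request:
apply_moves([
  [0,0,-0.006,0,0],
  [0,0,-0.008,0,0],
  [0,0,-0.008,0,0],
  [0,0,-0.008,0,0],
  [0,0,-0.008,0,0],
])

```text
t: 8.95
eef_pos: [0.5169, -0.0382, 0.0755]
tool_rot: [2.181, 0.086, -2.182]
ft_force: [0.2, 0.6, 0.5]
opening: -0.0004
```

Request:
apply_moves([
  [0,0,-0.005,0,0],
  [0,-0.008,0,0,0],
  [0,-0.008,0.01,0,0],
  [0,0,0.01,0,0],
  [0,0,0,0,0],
])

```text
t: 9.45
eef_pos: [0.5188, -0.0571, 0.0924]
tool_rot: [2.184, 0.079, -2.182]
ft_force: [-0.3, 0.3, -0.3]
opening: 0.0004
```

```bash
python3 -c "
from h import *
st();sdrum('s7')"
```

```text
t 9.45 p [ 0.5188 -0.0571  0.0924] ft [-0.31  0.25 -0.34] open 0.0004 ydir [ 0.074 -0.997  0.001] xdir [ 0.001 -0.001 -1.   ]
drum across -0.0437 tilt deg -0.93 along ends [-0.0563  0.0354] n 790 res 0.001
```

Request:
apply_moves([
  [0,0.008,-0.005,0,0],
  [0,0.007,0,0,0],
  [0,0.0008,0,0,0],
  [0,0,0,0,0],
  [0,0,-0.002,0,0],
])

```text
t: 10.0
eef_pos: [0.5178, -0.0469, 0.076]
tool_rot: [2.181, 0.085, -2.182]
ft_force: [-2.1, -0.1, 9.0]
opening: -0.0002
```

Request:
apply_moves([
  [0,0,-0.006,0,0],
  [0,0,-0.007,0,0],
  [0,0,-0.008,0,0],
  [0,0,-0.008,0,0],
  [0,0,-0.006,0,0],
])

```text
t: 10.5
eef_pos: [0.5148, -0.0112, 0.0756]
tool_rot: [2.181, 0.086, -2.182]
ft_force: [0.2, 0.0, -0.6]
opening: -0.0001
```

Request:
apply_moves([
  [0,0,-0.003,0,0],
  [0,0,0,0,0],
  [0,-0.008,0,0,0],
  [0,-0.008,0.01,0,0],
  [0,0,0.01,0,0],
])

```text
t: 11.0
eef_pos: [0.5176, -0.0303, 0.0936]
tool_rot: [2.184, 0.084, -2.179]
ft_force: [0.2, -0.1, 0.1]
opening: -0.0
```

```bash
python3 -c "
from h import *
st();sdrum('s8')"
```

```text
t 11.0 p [ 0.5176 -0.0303  0.0936] ft [ 0.2  -0.12  0.09] open -0.0 ydir [ 0.077 -0.997  0.001] xdir [ 0.002 -0.    -1.   ]
drum across -0.0215 tilt deg -1.27 along ends [-0.0567  0.0346] n 806 res 0.0011
```

View pics/s8.png

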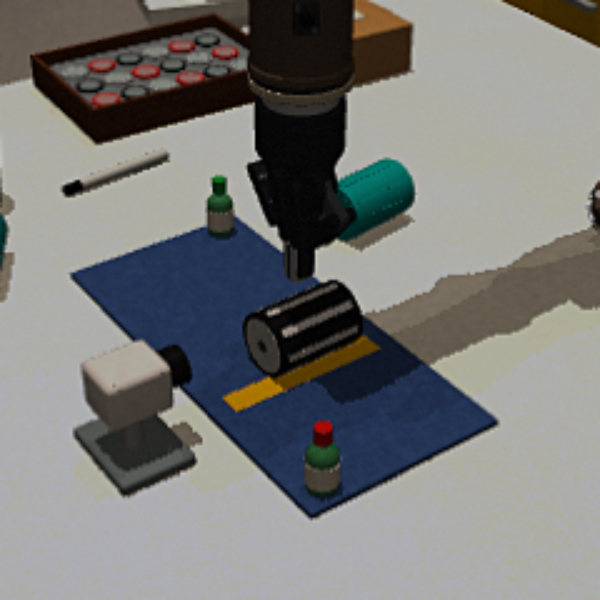

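Request:
apply_moves([
  [0,0.008,-0.002,0,0],
  [0,0.007,0,0,0],
  [0,0.0012,0,0,0],
  [0,0,0,0,0],
  [0,0,-0.002,0,0],
])

```text
t: 11.55
eef_pos: [0.5161, -0.0251, 0.0759]
tool_rot: [2.181, 0.084, -2.182]
ft_force: [-2.8, -1.3, 10.9]
opening: 0.0002
```

Request:
apply_moves([
  [0,0,-0.005,0,0],
  [0,0,-0.006,0,0],
  [0,0,-0.006,0,0],
  [0,0,-0.006,0,0],
  [0,0,-0.004,0,0],
])

```text
t: 12.05
eef_pos: [0.5138, 0.0027, 0.0759]
tool_rot: [2.181, 0.086, -2.182]
ft_force: [-1.0, -0.1, 8.0]
opening: 0.0001
```

```bash
python3 -c "
from h import *
st();sdrum('s9')"
```

```text
t 12.05 p [0.5138 0.0027 0.0759] ft [-1.05 -0.09  8.05] open 0.0001 ydir [ 0.078 -0.997 -0.   ] xdir [-0.001  0.    -1.   ]
drum across -0.0064 tilt deg -1.02 along ends [-0.0568  0.0345] n 765 res 0.0009
```

Request:
apply_moves([
  [0,0,0,0,0],
  [0,-0.008,0,0,0],
  [0,-0.004,0.007,0,0],
  [0,0,0.008,0,0],
  [0,0.004,0,0,0],
])

```text
t: 12.6
eef_pos: [0.5157, -0.0151, 0.0841]
tool_rot: [2.184, 0.081, -2.182]
ft_force: [-0.1, 0.2, -0.3]
opening: 0.0
```

Request:
apply_moves([
  [0,0.007,0,0,0],
  [0,0.0008,0,0,0],
  [0,0,0,0,0],
  [0,0,0,0,0],
  [0,0,0,0,0],
])

```text
t: 13.1
eef_pos: [0.5153, -0.013, 0.0759]
tool_rot: [2.182, 0.085, -2.182]
ft_force: [-0.1, -0.7, 4.9]
opening: 0.0001
```

```bash
python3 -c "
from h import *
st();sdrum('s10')"
```

```text
t 13.1 p [ 0.5153 -0.013   0.0759] ft [-0.13 -0.7   4.86] open 0.0001 ydir [ 0.078 -0.997 -0.   ] xdir [-0.  0. -1.]
drum across -0.0062 tilt deg -1.1 along ends [-0.057   0.0344] n 782 res 0.001
```

Contact is at 4.9 N with 6.2 mm to go, which is about 12 mm of finger travel.

Request:
apply_moves([
  [0,0,-0.002,0,0],
  [0,0,-0.003,0,0],
  [0,0,-0.003,0,0],
  [0,0,-0.003,0,0],
  [0,0,-0.001,0,0],
])

```text
t: 13.65
eef_pos: [0.5143, -0.0006, 0.0761]
tool_rot: [2.182, 0.085, -2.182]
ft_force: [0.9, -0.5, 1.6]
opening: -0.0002
```

Request:
apply_moves([
  [0,0,0,0,0],
  [0,0,0,0,0],
  [0,-0.004,0,0,0],
  [0,-0.008,0,0,0],
  [0,-0.008,0,0,0],
])

```text
t: 14.15
eef_pos: [0.5143, -0.0014, 0.0968]
tool_rot: [2.182, 0.084, -2.182]
ft_force: [0.6, -0.6, -0.2]
opening: -0.0001
```

```bash
python3 -c "
from h import *
st();sdrum('s11')"
```

```text
t 14.15 p [ 0.5143 -0.0014  0.0968] ft [ 0.58 -0.63 -0.22] open -0.0001 ydir [ 0.077 -0.997  0.   ] xdir [-0. -0. -1.]
drum across -0.0002 tilt deg -1.46 along ends [-0.0579  0.0342] n 829 res 0.001
```

The drum is centred across the band. I'll retract up and to the right, so the top camera can check.

Request:
apply_moves([
  [0,-0.03,0,0,0],
  [0,-0.03,0,0,0],
  [0,-0.03,0,0,0],
  [0,-0.02,0.03,0,0],
  [0,0,0.04,0,0],
])

```text
t: 14.7
eef_pos: [0.5219, -0.0697, 0.21]
tool_rot: [2.187, 0.09, -2.173]
ft_force: [1.5, -0.9, 0.6]
opening: 0.0001
```

Request:
apply_moves([
  [0,0,0.04,0.01,0],
  [0,0,0.04,0.01,0],
  [0,0,0.04,0.01,0],
  [0,0,0.04,0.01,0],
  [0,0,0.03,0,0],
])

```text
t: 15.2
eef_pos: [0.4929, -0.2669, 0.2068]
tool_rot: [2.183, 0.08, -2.183]
ft_force: [0.5, 0.2, -0.3]
opening: -0.0001
```

Request:
apply_moves([
  [0,0,0.03,0,0],
  [0,0,0.02,0,0],
  [0,0,0,0,0],
  [0,0,0,0,0],
  [0,0,0,0,0],
])

```text
t: 15.7
eef_pos: [0.4987, -0.3122, 0.2064]
tool_rot: [2.182, 0.087, -2.181]
ft_force: [0.5, 0.8, -0.6]
opening: -0.0001
```

```bash
python3 -c "
from h import *
st();sdrum('s12')
p,d=grab_frame('top');cv2.imwrite('pics/t12.png',p)
print(drumd(d,285,325));print(drum(p,u0=262,u1=330,dbg='t12d'))"
```

```text
t 15.7 p [ 0.4987 -0.3122  0.2064] ft [ 0.51  0.83 -0.65] open -0.0001 ydir [ 0.079 -0.997 -0.001] xdir [ 0.     0.001 -1.   ]
drum across -0.0 tilt deg -1.58 along ends [-0.057   0.0342] n 833 res 0.0009
(array([0.5133, 0.0018]), array([91.6, 62.7]), 4.85, 1002, array([0.0646, 0.0689, 0.0704]), array([0.5126, 0.0018, 0.062 ]))
((287, 232, 29, 41), (array([0.51364325, 0.00187701]), (95.10884094238281, 63.123863220214844), 4.840919494628906), (np.float64(-0.01595265677963895), np.float64(0.00048471909130032786)))
```

View pics/t12.png

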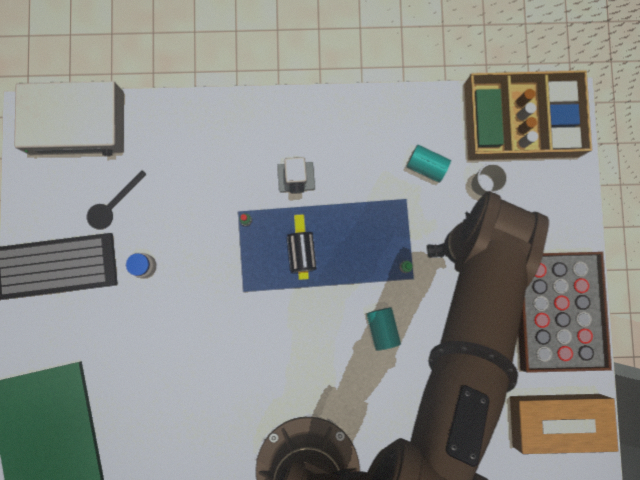

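View pics/s12.png

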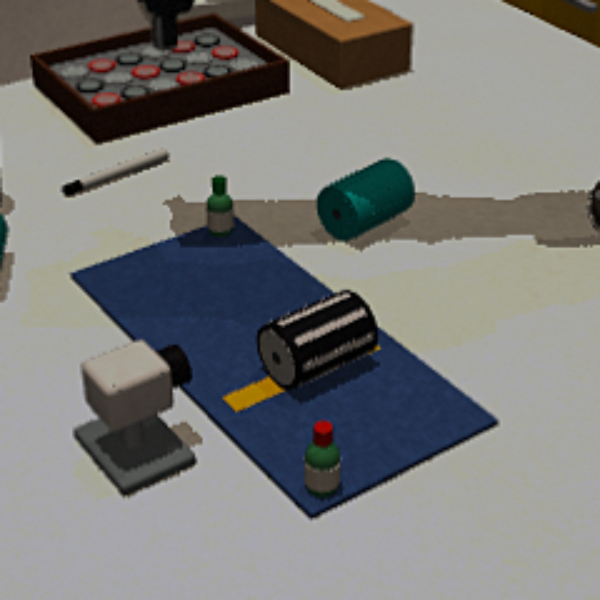

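The top view shows the drum on the band at (302,251). Yellow shows beyond both ends, at (300,222) and (303,276). The bottles, the look-alikes and the other things are where they were. I'm handing in.

```bash
python3 -c "
from cell import ticket
print(ticket.sign_off())"
```

```text
the job is handed in; nothing more can be done
None
```

The striped drum is resting on the yellow band in front of the small camera. I rolled it about 141 mm in seven short strokes with the shut fingertips pressed on its top. I lifted the fingers off and stepped them back between strokes, and never pushed the drum's side. The job was handed in at about 15.8 s.

**Last checks**
- **Across the band:** both cameras put the drum within 0.5 mm of the band's centre line, and it did not move after I let go.
- **Angle:** it lies about 1.6 to 2° off parallel with the band. It was about 1.7° off at the start.
- **Along the band:** it sits 11 to 16 mm towards the robot from the band's middle. The two cameras disagree by about 5 mm here. Yellow shows at both ends, roughly 20 mm at the near end and 45 mm at the far end.
- **Other things:** the bottles, the look-alikes and the rest look unmoved in the pictures, and the arm is clear of everything.

**What was not ideal**
- **Press force too high:** readings at the start and end of one stroke were 15.5 and 16 N, just above the 15 N advised. I saw no slipping.
- **Contact lost early:** in two strokes the force fell to zero before the end, so the drum coasted the last few millimetres of each.

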